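# Vent the tall gas filter through its lock-nut valve

## Task

The gas to the tall in-line filter is already shut off; let the trapped pressure out so that its cartridge can be changed. Unscrew the small knurled lock nut on top of the tall filter by at least one full turn, then press the freed valve pin gently down to its stop, hold it open for about two seconds and let it spring back. Leave the nut undone, and leave the short filter and the other things on the bench alone.

Things in the scene. Friction and masses are not known exactly. Their poses are not given: they have to be found in the camera images.
- tall_filter: The filter to vent: upright blue canister, 60 mm in diameter, 110 mm high, with a round aluminium head (68 mm in diameter) on a grey bracket; base plate 115 x 135 x 8 mm on a plinth 5 to 25 mm above the bench, fixed. Origin: centre of the base plate's underside, on the canister's axis; z up. Ports and pipes on its +y and -y sides, upright on -x, all below the head's flat top face at z = 156 mm.
- tall_nut (a joint): Turn of the tall filter's lock nut, rad: 0 home (start), grows as it is unscrewed (anticlockwise from above; a turn is 6.28), ends at 11. Captive knurled brass nut, 14 mm in diameter, 10 mm high, on the canister's axis; its middle is 175 mm above the filter's origin when home and rises 3.5 mm a turn. Below it: valve body 14 mm in diameter, 14 mm high, on a 21 mm hex. Friction 0.08 N m.
- tall_pin: Valve pin of the tall filter: vertical steel pin 6 mm in diameter on the canister's axis; origin 23 mm below its flat top. Top: 191 mm above the filter's origin, 10 mm above the home nut (6.5 mm after a turn). The home nut blocks it; a turn frees it to go down 3.2 mm to a rigid stop against a spring (2 N to start, 8 N at the stop). Fully open only in the last 0.3 mm. Over 12 N bends it: go by force.
- short_filter: The other filter, to be left alone: the same parts in the same places, but with a canister only 55 mm high, so that its head's top face is 101 mm and its pin's top 136 mm above its origin. Origin and axes as for the tall one. Fixed, on a plinth of 5 to 25 mm too.
- short_nut (a joint): Turn of the short filter's lock nut, rad: 0 screwed home. Leave alone.
- tube_rack: Bystander: black tube rack 90 x 66 x 40 mm with three white-capped tubes. Origin: centre of its underside.
- dish: Bystander: closed clear culture dish, 60 mm in diameter, 15 mm high. Origin: centre of its underside.
- flask: Bystander: small clear jar with a white cap, 48 mm in diameter, 85 mm high. Origin: centre of its underside.
- short_pin: Valve pin of the short filter, as the tall one's. Leave alone.

How it is judged:
By the outcome, as a careful person would: the job done as asked, in the order asked, and still so for the second after the job is handed in, with the robot touching nothing.
It also fails if it takes over 72 s, if anything falls off the work surface, if the arm or the gripper's body presses on something with over 40 N, if the wrist force passes 120 N, or if a joint passes its speed limit or range.

## Robot

A 6-joint arm with a two-finger parallel gripper is mounted at the origin on the work surface. World frame = base frame: x ahead of the robot, y to its left, z up, the work surface at z = 0. Lengths are in m, angles in rad, forces in N, time in s.
With the tool pointing down it reaches from about 0.375 to 0.9 m from the base axis. Payload 3.1 kg.
Tool frame: the origin (TCP) lies at the very end of the fingers, on their centre line; the grasp point (between the pads) lies 19 mm behind it (hold_point_z is the distance from the TCP to the grasp point, in m); z points along the fingers, x is the direction in which the jaws open and shut, and the axes are right-handed (so a half turn about z gives the same grasp; the last joint's range is limited). The gripper opens to 87 mm and grips with 3 to 60 N. Pads are 19 mm wide; open, the fingers measure 117 mm over their backs; the gripper's body (75 mm by 190 mm) begins 51 mm behind the grasp point.
Start: joints at [1.157, 0.527, 1.433, -0, 1.181, -0.178], TCP at [0.146, 0.608, 0.223] pointing down, gripper open.
Joint ranges: [-3.08, 3.08], [-0.75, 2.2], [0.22, 2.44], [-1.43, 4.57], [0, 2.65], [-2.85, 2.85]. Speed limits (rad/s): [2.79, 2.79, 3.14, 3.14, 3.14, 3.14].

## Interface

Orientations are given as a unit quaternion [x, y, z, w].
In Python, from rig import * gives the robot as it stands.
- The arm moves only by the tool carry_out, never from a script. Its argument "deltas" is a list of rows, each a list of 7 numbers: the closure, from -1 (fully open) to 1 (shut), then the shift along the tool's x, y, z in units of 25 mm (1.0 is 25 mm), then the turn, a rotation vector about the tool's x, y, z in degrees. In form: [[jaw, x, y, z, rx, ry, rz], ...]. A call has 1 to 8 rows; each row is the pose to reach, as a shift and turn from the pose commanded when the call began, along the tool's axes at that moment; what a row does not reach only later rows make up. A row lasts 1/10 s, in which the tool goes at most 50 mm and 8.59 degrees, less where a joint would pass 70% of its speed; a pose out of reach is approached as far as the arm can. A call with a gripper value outside its range is refused whole. The fingers move at their own pace and stop on an object; "force" is the grip in N (left out, the last holds). Time passes only in rows, so rows that repeat a pose let the fingers close. It gives the time, the measured TCP pose, the force and the opening at its end, in the units of the state.
- get_obs(): the state, without advancing time (a new reading comes with each control period).
- camera(name): name is "scene" or "top" or "wrist"; returns (picture, depth): 400x640x3 uint8, red, green, blue; 400x640 float32, m along the optical axis (not along the pixel's ray), 0 where there is no reading.
- camera_info(name): a dict with "mtx" (3x3 intrinsics, pixels), "origin" and "rotation" of the camera in the world. Camera axes: x right, y down, z forward; pixel columns grow to the right and rows downward; lengths in m; the calibration is good to about 2 mm. A picture is of the moment at which its call begins: read the wrist's pose just before it. camera_info takes no time and is no camera call; for the wrist camera it gives the pose at the moment of the call.
- hand_in(): hands the job in, once; it reports no verdict.
Trained networks look in the newest picture that a camera, given by its name, has taken for a name from the list of things; names that differ only in an ending like _2 or _b are one class to them, and where a whole thing is asked for, a point or a joint stands for the part that bears it (a point fixed in the world has none). Each returns a list of dicts, best first, with "score" (0 to 1); they miss things now and then, are a little off and sometimes report something else, mostly with a low value. They report only what shows in the picture. A call takes as long as a camera call.
- spot_in(camera, target): "pixel" ([row, column] in pixels, amid what is visible of it).
The state is a dict: "time": time; "q": joint angles; "joint_velocities": joint speeds; "joint_torque": joint torques, N m; "position": TCP position; "tool_rot": TCP orientation; "ft_force": force on the tool from outside, world axes, zero at the start; "moment": the same for the moment, N m; "grip_width": finger opening in m.
Only numpy, scipy, OpenCV 4.12 (cv2) and the standard library are available. Lean on these libraries where they do the work, as an engineer would, in place of code of your own. Each camera call takes 0.05 s, during which the arm holds its last target.

## Working session

There is one attempt and no reset: what is moved stays moved. The work goes in short steps, Python scripts to look and compute and a tool call to move; the robot and the scene stay as the last step left them, time stands still between calls to the robot, and variables do not carry over. Pictures are saved under pics/ and viewed, and the job is handed in when it is done.

Besides the shell and the picture viewer there is one more tool, called after "Call:" as a command line: name --pt "numbers of a row" for each row, then --argument value for the rest. carry_out: Moves the arm, as the interface text tells. Its arguments: {"type":"object","properties":{"deltas":{"type":"array"},"force":{"type":"number"}},"required":["deltas"]}

```bash
mkdir -p pics; ls
cat > h.py <<'E'
from rig import *
import numpy as np, cv2
from scipy.spatial.transform import Rotation as R
def snap(n,f):
    ci=camera_info(n); p,d=camera(n); cv2.imwrite('pics/'+f,p[:,:,::-1]); np.savez('pics/'+f+'.npz',d=d,K=ci['mtx'],o=ci['origin'],r=ci['rotation'],p=p); return p,d,ci
def pw(d,ci,r,c,z=None):
    K=np.array(ci['mtx']); Rm=np.array(ci['rotation'])
    z=d[int(r),int(c)] if z is None else z
    return Rm@(np.array([(c-K[0,2])/K[0,0],(r-K[1,2])/K[1,1],1])*z)+np.array(ci['origin'])
def cloud(d,ci):
    K=np.array(ci['mtx']); v,u=np.indices(d.shape)
    P=np.stack([(u-K[0,2])/K[0,0]*d,(v-K[1,2])/K[1,1]*d,d],-1)
    W=P@np.array(ci['rotation']).T+np.array(ci['origin']); W[d<=0]=np.nan
    return W
E
python3 - <<'E'
from h import *
np.set_printoptions(precision=4,suppress=True)
print(get_obs())
for n in ['scene','top']:
    p,d,ci=snap(n,n+'1.png'); print(n,ci)
    for t in ['tall_filter','tall_nut','tall_pin','short_filter','short_pin','flask','dish','tube_rack']:
        for s in spot_in(n,t)[:2]:
            r,c=s['pixel']; print(t,s, pw(d,ci,r,c))
E
```

```text
pics
{'time': 0.0, 'q': array([ 1.1565,  0.5285,  1.4339, -0.0001,  1.1814, -0.1785]), 'joint_velocities': array([ 0.0024,  0.0008, -0.0004,  0.0017,  0.0014,  0.0016]), 'joint_torque': array([  0.0003, -44.0036, -17.6597,   0.0632,   0.0579,  -0.0002]), 'position': array([0.1457, 0.607 , 0.2216]), 'tool_rot': array([ 0.7854,  0.619 , -0.0009,  0.0005]), 'ft_force': array([ 0.0678, -0.0283,  0.3576]), 'moment': array([-0.0341,  0.0137, -0.0074]), 'grip_width': 0.08711995961397816}
scene {'mtx': array([[413.26  ,   0.    , 319.7964],
       [  0.    , 413.26  , 200.3605],
       [  0.    ,   0.    ,   1.    ]]), 'origin': array([ 0.8481, -0.4632,  0.9351]), 'rotation': array([ 0.9347,  0.2024, -0.0692, -0.2839])}Traceback (most recent call last):
  File "<stdin>", line 8, in <module>
  File "h.py", line 9, in pw
    return Rm@(np.array([(c-K[0,2])/K[0,0],(r-K[1,2])/K[1,1],1])*z)+np.array(ci['origin'])
           ~~^^~~~~~~~~~~~~~~~~~~~~~~~~~~~~~~~~~~~~~~~~~~~~~~~~~~~~
ValueError: matmul: Input operand 1 has a mismatch in its core dimension 0, with gufunc signature (n?,k),(k,m?)->(n?,m?) (size 3 is different from 4)
```

Rotation is a quaternion.

```bash
sed -i "s/ci=camera_info(n); p,d/ci=dict(camera_info(n)); ci['rotation']=R.from_quat(ci['rotation']).as_matrix(); p,d/" h.py
python3 - <<'E'
from h import *
np.set_printoptions(precision=4,suppress=True)
for n in ['scene','top']:
    p,d,ci=snap(n,n+'1.png'); print(n,ci['origin'])
    for t in ['tall_filter','tall_nut','tall_pin','short_filter','short_pin','flask','dish','tube_rack']:
        for s in spot_in(n,t)[:2]:
            r,c=s['pixel']; print(t,s, pw(d,ci,r,c))
E
```

```text
scene [ 0.8481 -0.4632  0.9351]
tall_filter {'pixel': [271.7, 232.9], 'score': 0.72} [ 0.5085 -0.207   0.1034]
tall_pin {'pixel': [167.4, 295.4], 'score': 0.43} [0.488  0.1335 0.0663]
short_filter {'pixel': [170.3, 293.6], 'score': 0.73} [0.483  0.1308 0.0544]
flask {'pixel': [180.4, 402.8], 'score': 0.95} [0.765  0.1992 0.0792]
dish {'pixel': [230.6, 303.6], 'score': 0.92} [ 0.5781 -0.007   0.0146]
tube_rack {'pixel': [250.8, 366.2], 'score': 0.59} [ 0.7478 -0.0083  0.0406]
top [0.523  0.0143 1.305 ]
tall_filter {'pixel': [248.1, 399.1], 'score': 0.58} [ 0.4914 -0.1693  0.1601]
tall_nut {'pixel': [138.6, 235.0], 'score': 0.48} [0.7491 0.2142 0.0842]
short_filter {'pixel': [253.9, 259.7], 'score': 0.66} [0.4739 0.1472 0.1077]
short_pin {'pixel': [211.6, 325.8], 'score': 0.18} [ 0.5776 -0.0076  0.0136]
flask {'pixel': [135.7, 234.5], 'score': 0.74} [0.7561 0.2154 0.0849]
dish {'pixel': [211.2, 326.5], 'score': 0.79} [ 0.5788 -0.0094  0.0116]
tube_rack {'pixel': [144.3, 328.3], 'score': 0.71} [ 0.7453 -0.0122  0.0385]
```

View pics/scene1.png

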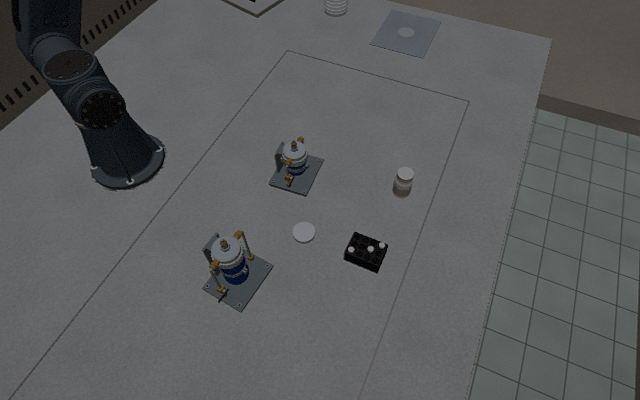

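View pics/top1.png

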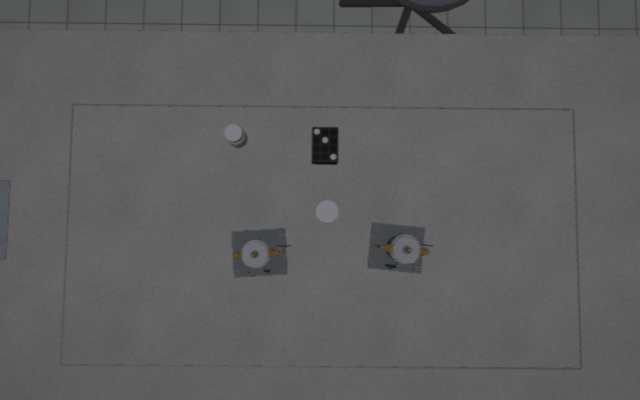

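The tall filter's head is at about (250,405) in the top view and (243,228) in the scene view. The short one is at (254,255) in the top view. I'll measure the tall head from the depth data.

Run:
```python
from h import *
np.set_printoptions(precision=4,suppress=True)
for n,(r,c) in {'scene':(250,232),'top':(250,405)}.items():
    z=np.load(f'pics/{n}1.png.npz'); ci=dict(mtx=z['K'],origin=z['o'],rotation=z['r']); W=cloud(z['d'],ci)
    S=W[r-45:r+35,c-35:c+35].reshape(-1,3); S=S[np.isfinite(S[:,0])]
    h,e=np.histogram(S[:,2],np.arange(-0.005,0.23,0.005)); print(n,[(round(a,3),int(b)) for a,b in zip(e,h) if b])
    m=S[(S[:,2]>0.155)&(S[:,2]<0.19)]; print(len(m),m.mean(0),m.min(0),m.max(0))
    t=S[S[:,2]>0.19]; print(t)
    cv2.imwrite(f'pics/{n}z.png',cv2.resize(z['p'][r-45:r+35,c-35:c+35,::-1],None,fx=7,fy=7,interpolation=cv2.INTER_CUBIC))
```

```text
scene [(np.float64(-0.005), 1315), (np.float64(0.0), 1750), (np.float64(0.005), 26), (np.float64(0.01), 504), (np.float64(0.015), 174), (np.float64(0.02), 15), (np.float64(0.025), 25), (np.float64(0.03), 21), (np.float64(0.035), 24), (np.float64(0.04), 30), (np.float64(0.045), 30), (np.float64(0.05), 21), (np.float64(0.055), 30), (np.float64(0.06), 22), (np.float64(0.065), 30), (np.float64(0.07), 13), (np.float64(0.075), 27), (np.float64(0.08), 38), (np.float64(0.085), 64), (np.float64(0.09), 37), (np.float64(0.095), 43), (np.float64(0.1), 36), (np.float64(0.105), 42), (np.float64(0.11), 36), (np.float64(0.115), 33), (np.float64(0.12), 17), (np.float64(0.125), 22), (np.float64(0.13), 37), (np.float64(0.135), 49), (np.float64(0.14), 65), (np.float64(0.145), 212), (np.float64(0.15), 67), (np.float64(0.155), 164), (np.float64(0.16), 467), (np.float64(0.165), 26), (np.float64(0.17), 12), (np.float64(0.175), 5), (np.float64(0.18), 14), (np.float64(0.185), 20), (np.float64(0.19), 4), (np.float64(0.195), 7)]
708 [ 0.491  -0.1872  0.1627] [ 0.4586 -0.2348  0.155 ] [ 0.5187 -0.1351  0.19  ]
[
[... 915 characters left out ...]
t64(0.12), 1), (np.float64(0.125), 2), (np.float64(0.13), 9), (np.float64(0.135), 17), (np.float64(0.14), 65), (np.float64(0.145), 161), (np.float64(0.15), 54), (np.float64(0.155), 290), (np.float64(0.16), 327), (np.float64(0.165), 33), (np.float64(0.17), 3), (np.float64(0.175), 3), (np.float64(0.18), 11), (np.float64(0.185), 14), (np.float64(0.19), 5), (np.float64(0.195), 2), (np.float64(0.2), 1)]
681 [ 0.4891 -0.1851  0.1615] [ 0.4583 -0.2368  0.155 ] [ 0.5184 -0.1358  0.1894]
[[ 0.4904 -0.1836  0.1915]
 [ 0.4906 -0.1848  0.1966]
 [ 0.4907 -0.1864  0.1997]
 [ 0.4882 -0.1838  0.1902]
 [ 0.4886 -0.1842  0.2003]
 [ 0.4884 -0.1873  0.1947]
 [ 0.4862 -0.1852  0.1946]
 [ 0.4862 -0.1876  0.1933]]
```

View pics/topz.png

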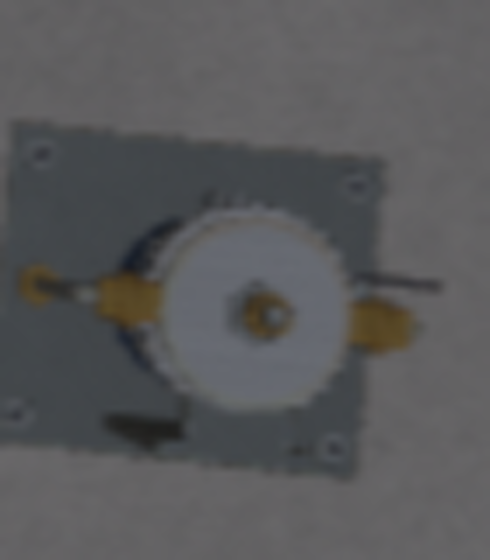

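View pics/scenez.png

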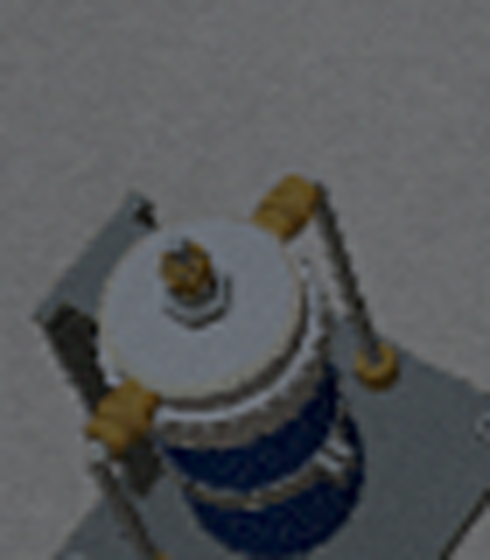

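```bash
cat >> h.py <<'E'
def delta(tgt,yaw=None):
    o=get_obs(); r=R.from_quat(o['tool_rot']); M=r.as_matrix()
    print('t',round(o['time'],2),'pos',np.round(o['position'],4),'q6',round(o['q'][5],3),'yaw',round(float(np.arctan2(M[1,0],M[0,0])),3),'tilt',np.round(M[:,2],4),'F',np.round(o['ft_force'],2),'w',round(o['grip_width'],4))
    print('delta units',np.round(M.T@(np.array(tgt)-o['position'])/0.025,3))
E
python3 -c "
from h import *
delta([0.45,0.28,0.36])"
```

```text
t 1.0 pos [0.146  0.6077 0.2226] q6 -0.179 yaw 1.335 tilt [ 0.  0. -1.] F [ 0.58 -0.34  0.28] w 0.0871
delta units [-9.905 14.886 -5.497]
```

Call:
carry_out --pt "-1 -1.0 1.5 -1.5 0 0 8" --pt "-1 -2 3 -3 0 0 16" --pt "-1 -3 4.5 -4.5 0 0 24" --pt "-1 -4 6 -5.5 0 0 32" --pt "-1 -5.2 7.8 -5.5 0 0 40" --pt "-1 -6.4 9.6 -5.5 0 0 48" --pt "-1 -7.6 11.4 -5.5 0 0 56" --pt "-1 -8.8 13.2 -5.5 0 0 64"

```text
time: 1.8
position: [0.3892, 0.3446, 0.3603]
tool_rot: [0.994, 0.106, 0.001, -0.0]
ft_force: [1.7, 0.5, 0.6]
grip_width: 0.0871
```

```bash
python3 -c "
from h import *
delta([0.46,-0.17,0.36])"
```

```text
t 1.8 pos [0.3892 0.3446 0.3603] q6 0.297 yaw 0.213 tilt [ 1.3e-03  8.0e-04 -1.0e+00] F [1.69 0.54 0.57] w 0.0871
delta units [-1.574 20.72   0.   ]
```

Call:
carry_out --pt "-1 -0.1 1.9 0 0 0 8" --pt "-1 -0.3 3.8 0 0 0 16" --pt "-1 -0.45 5.7 0 0 0 24" --pt "-1 -0.6 7.6 0 0 0 32" --pt "-1 -0.75 9.5 0 0 0 40" --pt "-1 -0.9 11.4 0 0 0 48" --pt "-1 -1.05 13.3 0 0 0 56" --pt "-1 -1.2 15.2 0 0 0 64"

```text
time: 2.6
position: [0.4409, -0.0332, 0.36]
tool_rot: [0.899, -0.437, 0.001, -0.0]
ft_force: [0.3, 0.3, 0.1]
grip_width: 0.0871
```

```bash
python3 -c "
from h import *
delta([0.489,-0.186,0.32]); print(camera_info('wrist'))"
```

```text
t 2.6 pos [ 0.4409 -0.0332  0.36  ] q6 0.576 yaw -0.905 tilt [ 1.1e-03 -1.0e-04 -1.0e+00] F [0.29 0.31 0.07] w 0.0871
delta units [5.993 2.264 1.605]
{'mtx': array([[335.02242427,   0.        , 319.22994298],
       [  0.        , 335.02242427, 199.63364779],
       [  0.        ,   0.        ,   1.        ]]), 'origin': array([0.50542382, 0.0172464 , 0.52103313]), 'rotation': array([ 0.88924418, -0.43179772, -0.06577325,  0.13590216])}
```

Call:
carry_out --pt "-1 1.5 0.6 0.4 0 0 8" --pt "-1 3 1.2 0.8 0 0 16" --pt "-1 4.5 1.8 1.2 0 0 24" --pt "-1 6 2.26 1.6 0 0 32" --pt "-1 6 2.26 1.6 0 0 40" --pt "-1 6 2.26 1.6 0 0 48" --pt "-1 6 2.26 1.6 0 0 56" --pt "-1 6 2.26 1.6 0 0 64"

```text
time: 3.4
position: [0.4901, -0.1841, 0.3195]
tool_rot: [-0.531, 0.847, 0.0, -0.0]
ft_force: [-0.5, 0.2, -0.1]
grip_width: 0.0872
```

Call:
carry_out --pt "-1 0 0 0 0 0 8" --pt "-1 0 0 0 0 0 16" --pt "-1 0 0 0 0 0 24" --pt "-1 0 0 0 0 0 32" --pt "-1 0 0 0 0 0 40" --pt "-1 0 0 0 0 0 48" --pt "-1 0 0 0 0 0 54" --pt "-1 0 0 0 0 0 54"

```text
time: 4.2
position: [0.4901, -0.1839, 0.3197]
tool_rot: [-0.092, 0.996, -0.0, 0.0]
ft_force: [0.1, -0.0, -1.0]
grip_width: 0.0871
```

Run:
```python
from h import *
np.set_printoptions(precision=4,suppress=True)
delta([0.4885,-0.1858,0.25])
p,d,ci=snap('wrist','w1.png'); print(ci['origin'])
for t in ['tall_nut','tall_pin']:
    for s in spot_in('wrist',t)[:2]:
        r,c=s['pixel']; print(t,s, pw(d,ci,r,c))
W=cloud(d,ci)
S=W.reshape(-1,3); S=S[np.isfinite(S[:,0])]
S=S[np.hypot(S[:,0]-.4885,S[:,1]+.186)<.05]
for a,b in [(.157,.167),(.178,.19),(.19,.21)]:
    m=S[(S[:,2]>a)&(S[:,2]<b)]; print(a,len(m),m.mean(0) if len(m) else'',np.median(m,0),m.min(0),m.max(0))
```

```text
t 4.2 pos [ 0.4901 -0.1839  0.3197] q6 2.386 yaw -2.958 tilt [ 0.0001 -0.     -1.    ] F [ 0.07 -0.01 -0.96] w 0.0871
delta units [ 0.078 -0.065  2.789]
[ 0.5047 -0.2661  0.4807]
tall_nut {'pixel': [338.0, 284.0], 'score': 0.69} [0.4916 0.1305 0.0122]
tall_pin {'pixel': [188.5, 316.0], 'score': 0.43} [ 0.4927 -0.1844  0.185 ]
tall_pin {'pixel': [335.5, 286.3], 'score': 0.16} [0.4899 0.0908 0.0529]
0.157 2950 [ 0.4876 -0.1883  0.16  ] [ 0.4877 -0.19    0.16  ] [ 0.4572 -0.2357  0.157 ] [ 0.5179 -0.1373  0.1669]
0.178 159 [ 0.4877 -0.1882  0.1842] [ 0.4883 -0.1888  0.1844] [ 0.4804 -0.194   0.1782] [ 0.4943 -0.1799  0.1899]
0.19 41 [ 0.4873 -0.187   0.1948] [ 0.4872 -0.1872  0.1951] [ 0.4846 -0.1895  0.1901] [ 0.4896 -0.1841  0.1965]
```

View pics/w1.png

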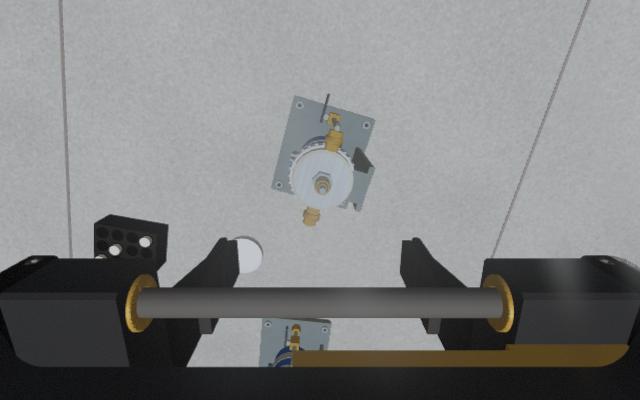

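Call:
carry_out --pt "-1 0.1 -0.09 1.5 0 0 0" --pt "-1 0.1 -0.09 3.0 0 0 0" --pt "-1 0.1 -0.09 4.0 0 0 0" --pt "-1 0.1 -0.09 4.15 0 0 0" --pt "-1 0.1 -0.09 4.15 0 0 0"

```text
time: 4.85
position: [0.4881, -0.1866, 0.2157]
tool_rot: [-0.092, 0.996, 0.0, -0.0]
ft_force: [-0.1, -0.6, 0.4]
grip_width: 0.087
```

Run:
```python
from h import *
np.set_printoptions(precision=4,suppress=True)
delta([0.488,-0.1865,0.177])
p,d,ci=snap('wrist','w2.png')
W=cloud(d,ci)
S=W.reshape(-1,3); S=S[np.isfinite(S[:,0])]
S=S[np.hypot(S[:,0]-.4885,S[:,1]+.186)<.04]
for a,b in [(.157,.167),(.178,.19),(.19,.21)]:
    m=S[(S[:,2]>a)&(S[:,2]<b)]; print(a,len(m),m.mean(0) if len(m) else'',m.min(0),m.max(0))
# predicted pixels of axis points
K=np.array(ci['mtx'])
for z in [.16,.185,.196]:
    c=ci['rotation'].T@(np.array([.488,-.1865,z])-ci['origin']); print(z,(K@c/c[2])[:2])
c=ci['rotation'].T@(get_obs()['position']-ci['origin']); print('tcp',(K@c/c[2])[:2])
cv2.imwrite('pics/w2z.png',cv2.resize(p[120:320,220:420,::-1],None,fx=3,fy=3,interpolation=cv2.INTER_CUBIC))
p,d,ci=snap('scene','s2.png')
cv2.imwrite('pics/s2z.png',cv2.resize(p[170:290,160:300,::-1],None,fx=5,fy=5,interpolation=cv2.INTER_CUBIC))
```

```text
t 4.85 pos [ 0.4881 -0.1866  0.2157] q6 2.379 yaw -2.958 tilt [-0.0009  0.0006 -1.    ] F [-0.12 -0.57  0.39] w 0.087
delta units [0.002 0.003 1.547]
0.157 5356 [ 0.4878 -0.1892  0.1602] [ 0.4566 -0.226   0.157 ] [ 0.5178 -0.1461  0.167 ]
0.178 353 [ 0.4877 -0.1891  0.1841] [ 0.4801 -0.1943  0.178 ] [ 0.4943 -0.1803  0.19  ]
0.19 102 [ 0.4875 -0.1874  0.1946] [ 0.4844 -0.1901  0.1901] [ 0.4902 -0.1841  0.1967]
0.16 [318.51   220.6652]
0.185 [318.4367 235.2185]
0.196 [318.3988 242.7353]
tcp [316.893  258.1554]
```

View pics/w2z.png

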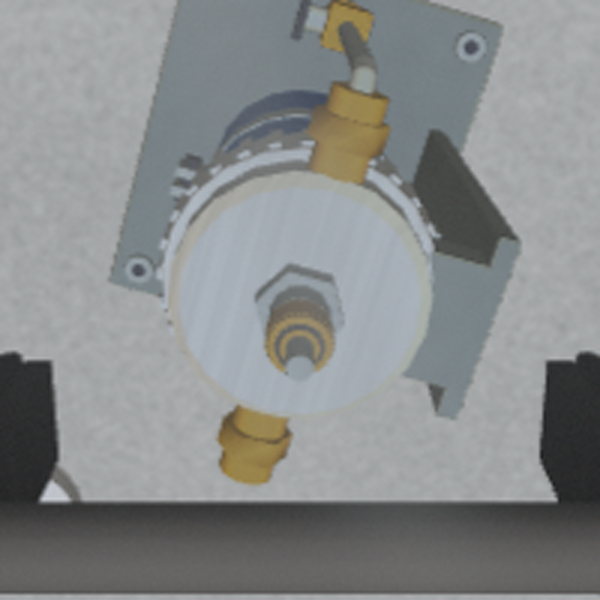

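View pics/s2z.png

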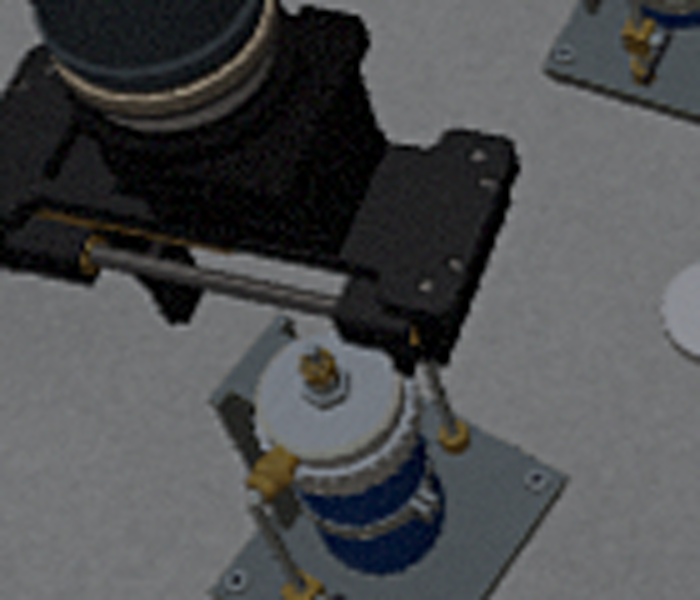

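The pin top is at about (row 242, col 320) in the wrist picture, midway between the fingertips at columns 237 and 403. I'll descend in steps and close lightly.

Call:
carry_out --pt "-1 0 0 0.5 0 0 0" --pt "-1 0 0 1.0 0 0 0" --pt "-1 0 0 1.4 0 0 0" --pt "-1 0 0 1.54 0 0 0" --pt "0.4 0 0 1.54 0 0 0" --pt "0.5 0 0 1.54 0 0 0" --pt "0.5 0 0 1.54 0 0 0" --pt "0.5 0 0 1.54 0 0 0" --force 5

```text
time: 5.75
position: [0.4884, -0.1867, 0.1779]
tool_rot: [-0.091, 0.996, -0.0, 0.0]
ft_force: [0.5, -1.0, -0.3]
grip_width: 0.063
```

Run:
```python
from h import *
delta([0.488,-0.1865,0.177])
p,d,ci=snap('wrist','w3.png')
cv2.imwrite('pics/w3z.png',cv2.resize(p[120:320,220:420,::-1],None,fx=3,fy=3,interpolation=cv2.INTER_CUBIC))
p,d,ci=snap('scene','s3.png')
cv2.imwrite('pics/s3z.png',cv2.resize(p[190:270,180:280,::-1],None,fx=7,fy=7,interpolation=cv2.INTER_CUBIC))
```

```text
t 5.75 pos [ 0.4884 -0.1867  0.1779] q6 2.379 yaw -2.958 tilt [ 8.e-04 -6.e-04 -1.e+00] F [ 0.5  -0.96 -0.29] w 0.063
delta units [0.014 0.012 0.035]
```

View pics/w3z.png

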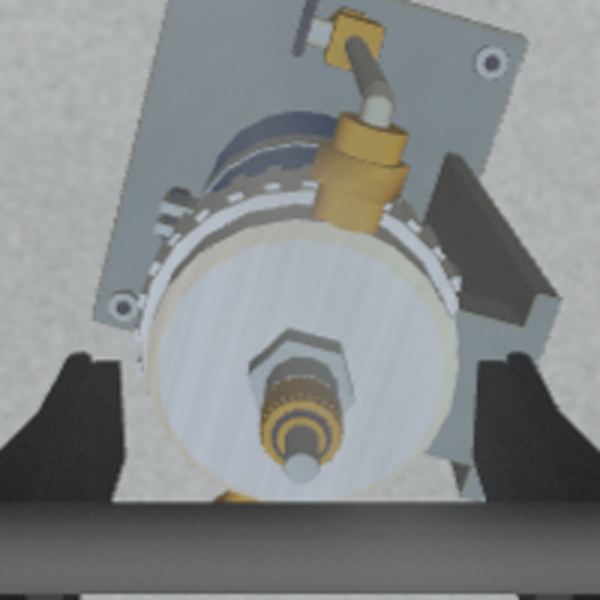

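View pics/s3z.png

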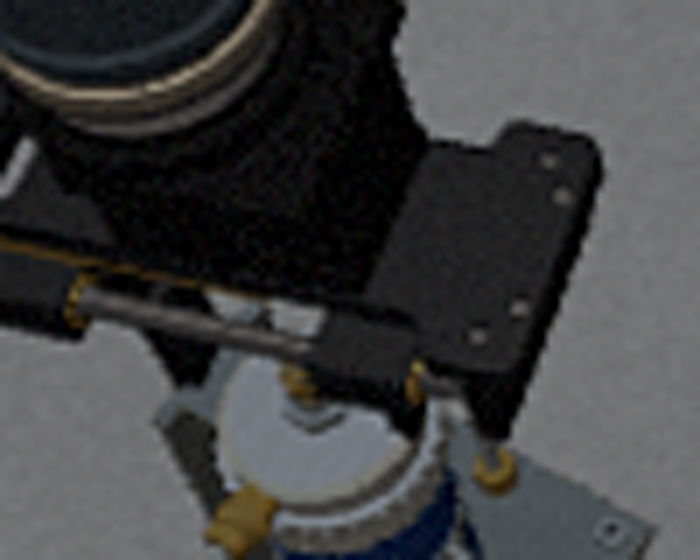

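Call:
carry_out --pt "1 0 0 0 0 0 0" --pt "1 0 0 0 0 0 0" --pt "1 0 0 0 0 0 0" --pt "1 0 0 0 0 0 0" --pt "1 0 0 0 0 0 0" --pt "1 0 0 0 0 0 0" --pt "1 0 0 0 0 0 0" --pt "1 0 0 0 0 0 0" --force 5

```text
time: 6.65
position: [0.488, -0.1866, 0.1774]
tool_rot: [-0.091, 0.996, 0.0, -0.0]
ft_force: [-0.2, 0.2, 0.5]
grip_width: 0.0135
```

Run:
```python
from h import *
delta([0.488,-0.1865,0.177])
```

```text
t 6.65 pos [ 0.488  -0.1866  0.1774] q6 2.379 yaw -2.958 tilt [-2.e-04  0.e+00 -1.e+00] F [-0.2   0.22  0.49] w 0.0135
delta units [0.001 0.003 0.015]
```

Gripped at about 14 mm with little lateral force. Now I grip firmly and turn.

Call:
carry_out --pt "1 0 0 0 0 0 0" --pt "1 0 0 0 0 0 0" --pt "1 0 0 0 0 0 -4" --pt "1 0 0 -0.003 0 0 -8" --pt "1 0 0 -0.006 0 0 -16" --pt "1 0 0 -0.009 0 0 -24" --pt "1 0 0 -0.012 0 0 -30" --pt "1 0 0 -0.012 0 0 -30" --force 30

```text
time: 7.45
position: [0.4884, -0.1864, 0.1777]
tool_rot: [-0.346, 0.938, 0.0, 0.0]
ft_force: [0.6, 0.3, -0.5]
grip_width: 0.0122
```

Run:
```python
from h import *
delta([0.488,-0.1865,0.177]); print(get_obs()['moment'])
p,d,ci=snap('wrist','w4.png')
cv2.imwrite('pics/w4z.png',cv2.resize(p[120:320,220:420,::-1],None,fx=3,fy=3,interpolation=cv2.INTER_CUBIC))
```

```text
t 7.45 pos [ 0.4884 -0.1864  0.1777] q6 1.856 yaw -2.435 tilt [ 6.e-04  3.e-04 -1.e+00] F [ 0.6   0.26 -0.48] w 0.0122
delta units [0.014 0.006 0.028]
[ 0.08894167  0.05494825 -0.00147836]
```

View pics/w4z.png

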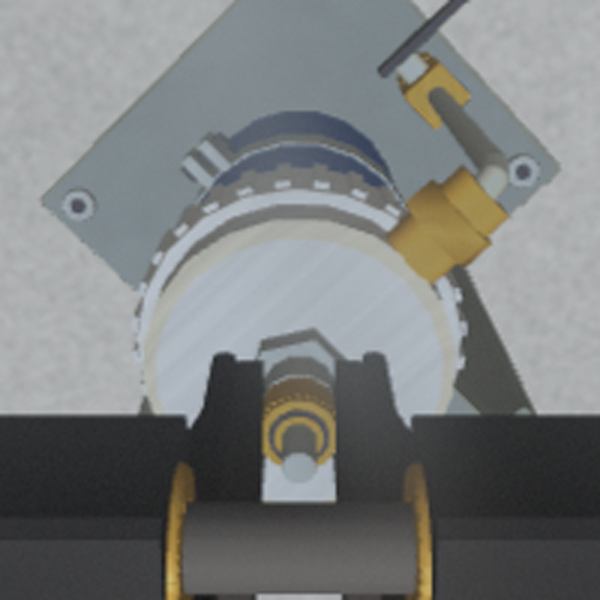

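Call:
carry_out --pt "1 0 0 -0.003 0 0 -8" --pt "1 0 0 -0.006 0 0 -16" --pt "1 0 0 -0.009 0 0 -24" --pt "1 0 0 -0.012 0 0 -32" --pt "1 0 0 -0.016 0 0 -40" --pt "1 0 0 -0.019 0 0 -48" --pt "1 0 0 -0.022 0 0 -56" --pt "1 0 0 -0.025 0 0 -64"

```text
time: 8.3
position: [0.4886, -0.1857, 0.1783]
tool_rot: [0.791, -0.611, -0.0, -0.001]
ft_force: [2.2, 2.4, 0.5]
grip_width: 0.0122
```

Run:
```python
from h import *
delta([0.488,-0.1865,0.177]); print(get_obs()['moment'])
```

```text
t 8.3 pos [ 0.4886 -0.1857  0.1783] q6 0.736 yaw -1.316 tilt [ 0.0011  0.0018 -1.    ] F [2.24 2.37 0.47] w 0.0122
delta units [0.026 0.033 0.053]
[ 0.46016343 -0.15341515 -0.04135966]
```

Call:
carry_out --pt "1 0 0 -0.003 0 0 -8" --pt "1 0 0 -0.006 0 0 -16" --pt "1 0 0 -0.009 0 0 -24" --pt "1 0 0 -0.012 0 0 -32" --pt "1 0 0 -0.016 0 0 -40" --pt "1 0 0 -0.019 0 0 -48" --pt "1 0 0 -0.022 0 0 -56" --pt "1 0 0 -0.025 0 0 -64"

```text
time: 9.1
position: [0.488, -0.1851, 0.1789]
tool_rot: [0.995, -0.099, -0.0, -0.001]
ft_force: [0.8, 3.7, 1.3]
grip_width: 0.0119
```

Run:
```python
from h import *
delta([0.488,-0.1865,0.177]); print(get_obs()['moment'])
```

```text
t 9.1 pos [ 0.488  -0.1851  0.1789] q6 -0.381 yaw -0.198 tilt [-2.0e-04  2.9e-03 -1.0e+00] F [0.83 3.7  1.26] w 0.0119
delta units [0.011 0.056 0.075]
[ 0.55304962 -0.07140111 -0.04742131]
```

Call:
carry_out --pt "1 0 0 -0.003 0 0 -8" --pt "1 0 0 -0.006 0 0 -16" --pt "1 0 0 -0.009 0 0 -24" --pt "1 0 0 -0.012 0 0 -32" --pt "1 0 0 -0.016 0 0 -40" --pt "1 0 0 -0.019 0 0 -48" --pt "1 0 0 -0.022 0 0 -56" --pt "1 0 0 -0.025 0 0 -64"

```text
time: 9.9
position: [0.4872, -0.1853, 0.1795]
tool_rot: [0.896, 0.444, -0.0, -0.002]
ft_force: [-0.5, 3.2, 0.7]
grip_width: 0.0123
```

Run:
```python
from h import *
delta([0.488,-0.1865,0.177]); print(get_obs()['moment'])
```

```text
t 9.9 pos [ 0.4872 -0.1853  0.1795] q6 -1.498 yaw 0.919 tilt [-0.002   0.0024 -1.    ] F [-0.49  3.21  0.73] w 0.0123
delta units [-0.019  0.053  0.098]
[ 0.34377839  0.21196458 -0.09782493]
```

Call:
carry_out --pt "1 0 0 -0.003 0 0 -8" --pt "1 0 0 -0.006 0 0 -16" --pt "1 0 0 -0.009 0 0 -24" --pt "1 0 0 -0.012 0 0 -32" --pt "1 0 0 -0.016 0 0 -40" --pt "1 0 0 -0.019 0 0 -48" --pt "1 0 0 -0.022 0 0 -54" --pt "1 0 0 -0.022 0 0 -54"

```text
time: 10.7
position: [0.4871, -0.186, 0.18]
tool_rot: [0.599, 0.801, -0.0, -0.001]
ft_force: [-2.5, 1.8, 0.2]
grip_width: 0.0121
```

Run:
```python
from h import *
delta([0.488,-0.1865,0.177]); print(get_obs()['moment'],get_obs()['q'])
p,d,ci=snap('wrist','w5.png')
cv2.imwrite('pics/w5z.png',cv2.resize(p[120:320,220:420,::-1],None,fx=3,fy=3,interpolation=cv2.INTER_CUBIC))
```

```text
t 10.7 pos [ 0.4871 -0.186   0.18  ] q6 -2.436 yaw 1.857 tilt [-0.0022  0.0011 -1.    ] F [-2.52  1.81  0.23] w 0.0121
delta units [-0.029  0.028  0.121]
[ 0.21815817  0.43676851 -0.02818472] [-5.79132813e-01  4.48982360e-01  1.73389900e+00 -3.01668697e-04
  9.61156035e-01 -2.43563869e+00]
```

View pics/w5z.png

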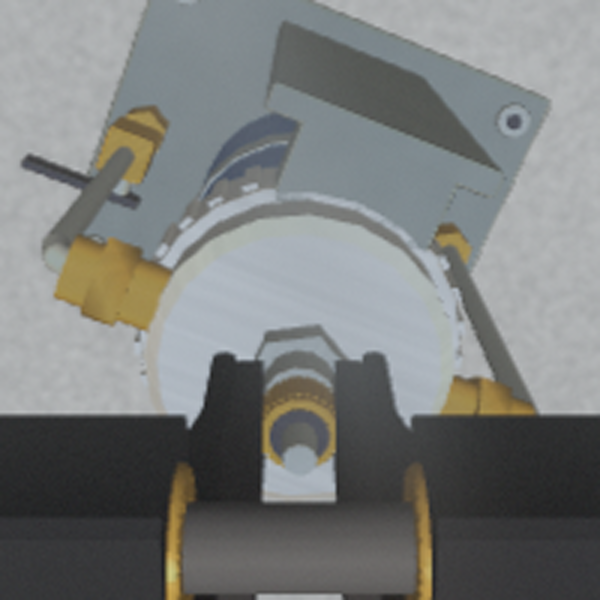

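The nut has visibly risen (4.8 rad so far). Next: release, turn back 192° with a small recentring, and regrip.

Call:
carry_out --pt "0 0 0 0 0 0 0" --pt "0 0 0 0 0 0 0" --pt "0 0.035 0.01 0 0 0 8" --pt "0 0.035 0.01 0 0 0 16" --pt "0 0.035 0.01 0 0 0 24" --pt "0 0.035 0.01 0 0 0 32" --pt "0 0.035 0.01 0 0 0 40" --pt "0 0.035 0.01 0 0 0 48"

```text
time: 11.55
position: [0.489, -0.1862, 0.1803]
tool_rot: [0.874, 0.485, 0.001, 0.001]
ft_force: [-0.8, -0.3, -0.2]
grip_width: 0.0432
```

Call:
carry_out --pt "0 0 0 0 0 0 8" --pt "0 0 0 0 0 0 16" --pt "0 0 0 0 0 0 24" --pt "0 0 0 0 0 0 32" --pt "0 0 0 0 0 0 40" --pt "0 0 0 0 0 0 48" --pt "0 0 0 0 0 0 56" --pt "0 0 0 0 0 0 64"

```text
time: 12.35
position: [0.489, -0.1862, 0.1803]
tool_rot: [0.999, -0.052, 0.001, 0.0]
ft_force: [-0.0, 0.1, 0.4]
grip_width: 0.0434
```

Call:
carry_out --pt "0 0 0 0 0 0 8" --pt "0 0 0 0 0 0 16" --pt "0 0 0 0 0 0 24" --pt "0 0 0 0 0 0 32" --pt "0 0 0 0 0 0 40" --pt "0 0 0 0 0 0 48" --pt "0 0 0 0 0 0 56" --pt "0 0 0 0 0 0 64"

```text
time: 13.15
position: [0.489, -0.1862, 0.1803]
tool_rot: [0.82, -0.573, 0.001, -0.0]
ft_force: [-0.2, -0.2, 0.6]
grip_width: 0.0435
```

Call:
carry_out --pt "0 0 0 0 0 0 8" --pt "0 0 0 0 0 0 16" --pt "0 0 0 0 0 0 16" --pt "0 0 0 0 0 0 16"

```text
time: 13.55
position: [0.4886, -0.186, 0.1802]
tool_rot: [0.735, -0.678, 0.001, -0.0]
ft_force: [0.7, 0.8, -0.1]
grip_width: 0.0432
```

Run:
```python
from h import *
delta([0.488,-0.1857,0.180]); print(get_obs()['moment'])
p,d,ci=snap('wrist','w6.png')
cv2.imwrite('pics/w6z.png',cv2.resize(p[120:320,220:420,::-1],None,fx=3,fy=3,interpolation=cv2.INTER_CUBIC))
S=cloud(d,ci).reshape(-1,3); S=S[np.isfinite(S[:,0])]
S=S[np.hypot(S[:,0]-.488,S[:,1]+.186)<.009]; S=S[S[:,2]>.17]
h,e=np.histogram(S[:,2],np.arange(.17,.205,.001)); print(list(zip(np.round(e,3),h)))
```

```text
t 13.55 pos [ 0.4886 -0.186   0.1802] q6 0.912 yaw -1.49 tilt [ 9.e-04 -6.e-04 -1.e+00] F [ 0.68  0.81 -0.13] w 0.0432
delta units [-0.012  0.022  0.01 ]
[-0.10317693  0.13740545 -0.01179438]
[(np.float64(0.17), np.int64(22)), (np.float64(0.171), np.int64(16)), (np.float64(0.172), np.int64(24)), (np.float64(0.173), np.int64(35)), (np.float64(0.174), np.int64(36)), (np.float64(0.175), np.int64(6)), (np.float64(0.176), np.int64(0)), (np.float64(0.177), np.int64(2)), (np.float64(0.178), np.int64(9)), (np.float64(0.179), np.int64(25)), (np.float64(0.18), np.int64(24)), (np.float64(0.181), np.int64(23)), (np.float64(0.182), np.int64(25)), (np.float64(0.183), np.int64(24)), (np.float64(0.184), np.int64(26)), (np.float64(0.185), np.int64(61)), (np.float64(0.186), np.int64(123)), (np.float64(0.187), np.int64(190)), (np.float64(0.188), np.int64(36)), (np.float64(0.189), np.int64(10)), (np.float64(0.19), np.int64(11)), (np.float64(0.191), np.int64(9)), (np.float64(0.192), np.int64(11)), (np.float64(0.193), np.int64(9)), (np.float64(0.194), np.int64(35)), (np.float64(0.195), np.int64(58)), (np.float64(0.196), np.int64(13)), (np.float64(0.197), np.int64(1)), (np.float64(0.198), np.int64(0)), (np.float64(0.199), np.int64(0)), (np.float64(0.2), np.int64(0)), (np.float64(0.201), np.int64(0)), (np.float64(0.202), np.int64(0)), (np.float64(0.203), np.int64(0))]
```

View pics/w6z.png

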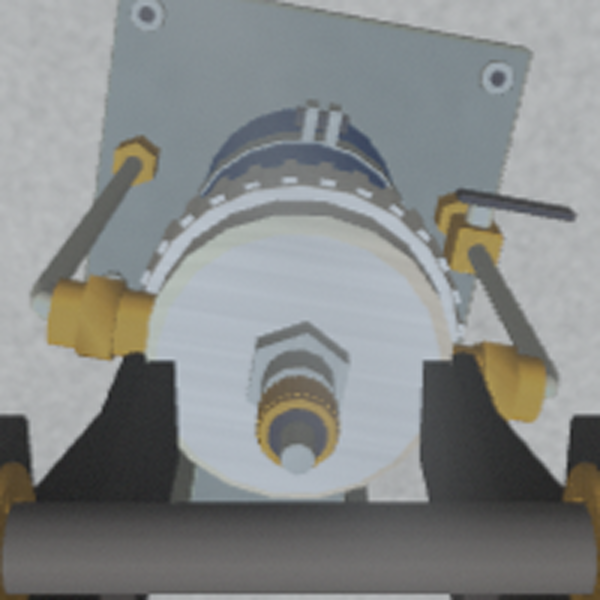

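Call:
carry_out --pt "1 0 0 0 0 0 0" --pt "1 0 0 0 0 0 0" --pt "1 0 0 0 0 0 0" --pt "1 0 0 0 0 0 0" --pt "1 0 0 0 0 0 0" --pt "1 0 0 0 0 0 0" --pt "1 0 0 0 0 0 0" --pt "1 0 0 -0.002 0 0 -4" --force 30

```text
time: 14.4
position: [0.4881, -0.1857, 0.1802]
tool_rot: [0.758, -0.652, 0.0, -0.0]
ft_force: [0.3, 0.3, 0.1]
grip_width: 0.0125
```

Call:
carry_out --pt "1 0 0 -0.003 0 0 -8" --pt "1 0 0 -0.006 0 0 -16" --pt "1 0 0 -0.009 0 0 -24" --pt "1 0 0 -0.012 0 0 -32" --pt "1 0 0 -0.016 0 0 -40" --pt "1 0 0 -0.019 0 0 -48" --pt "1 0 0 -0.022 0 0 -56" --pt "1 0 0 -0.025 0 0 -64"

```text
time: 15.2
position: [0.488, -0.1855, 0.1808]
tool_rot: [0.989, -0.15, -0.0, -0.0]
ft_force: [0.5, 0.7, 1.4]
grip_width: 0.0125
```

Call:
carry_out --pt "1 0 0 -0.003 0 0 -8" --pt "1 0 0 -0.006 0 0 -16" --pt "1 0 0 -0.009 0 0 -24" --pt "1 0 0 -0.012 0 0 -32" --pt "1 0 0 -0.016 0 0 -40" --pt "1 0 0 -0.019 0 0 -48" --pt "1 0 0 -0.022 0 0 -56" --pt "1 0 0 -0.025 0 0 -64"

```text
time: 16.0
position: [0.4877, -0.1856, 0.1814]
tool_rot: [0.918, 0.397, -0.0, -0.0]
ft_force: [0.5, 0.1, -0.5]
grip_width: 0.0124
```

Call:
carry_out --pt "1 0 0 -0.003 0 0 -8" --pt "1 0 0 -0.006 0 0 -16" --pt "1 0 0 -0.009 0 0 -24" --pt "1 0 0 -0.012 0 0 -32" --pt "1 0 0 -0.016 0 0 -40" --pt "1 0 0 -0.019 0 0 -48" --pt "1 0 0 -0.022 0 0 -56" --pt "1 0 0 -0.025 0 0 -62"

```text
time: 16.8
position: [0.4877, -0.1858, 0.182]
tool_rot: [0.582, 0.813, -0.0, -0.0]
ft_force: [-1.6, -1.5, -0.6]
grip_width: 0.0123
```

Run:
```python
from h import *
delta([0.488,-0.1857,0.180]); print(get_obs()['moment'])
```

```text
t 16.8 pos [ 0.4877 -0.1858  0.182 ] q6 -2.476 yaw 1.898 tilt [-1.e-03 -1.e-04 -1.e+00] F [-1.61 -1.52 -0.65] w 0.0123
delta units [-0.001  0.015  0.08 ]
[-0.1505099   0.24105395 -0.05758073]
```

Call:
carry_out --pt "0 0 0 0 0 0 0" --pt "0 0 0 0 0 0 0" --pt "0 0 0 0 0 0 0" --pt "0 0 0 -0.6 0 0 0" --pt "0 0 0 -1.4 0 0 0" --pt "0 0 0 -1.8 0 0 0" --pt "0 0 0 -2.0 0 0 0" --pt "0 0 0 -2.0 0 0 0"

```text
time: 17.6
position: [0.4884, -0.1857, 0.2325]
tool_rot: [0.584, 0.811, 0.0, 0.001]
ft_force: [0.3, 0.5, 0.2]
grip_width: 0.0436
```

Run:
```python
from h import *
delta([0.488,-0.1857,0.200])
p,d,ci=snap('wrist','w7.png')
cv2.imwrite('pics/w7z.png',cv2.resize(p[120:320,220:420,::-1],None,fx=3,fy=3,interpolation=cv2.INTER_CUBIC))
S=cloud(d,ci).reshape(-1,3); S=S[np.isfinite(S[:,0])]
S=S[np.hypot(S[:,0]-.488,S[:,1]+.186)<.009]; S=S[S[:,2]>.17]
h,e=np.histogram(S[:,2],np.arange(.17,.205,.001)); print(list(zip(np.round(e,3).tolist(),h.tolist())))
m=S[(S[:,2]>.194)]; print(len(m),m.mean(0))
```

```text
t 17.6 pos [ 0.4884 -0.1857  0.2325] q6 -2.471 yaw 1.893 tilt [ 1.1e-03 -6.0e-04 -1.0e+00] F [0.34 0.48 0.2 ] w 0.0436
delta units [ 0.007 -0.014  1.301]
[(0.17, 8), (0.171, 11), (0.172, 11), (0.173, 22), (0.174, 26), (0.175, 4), (0.176, 0), (0.177, 0), (0.178, 0), (0.179, 1), (0.18, 10), (0.181, 6), (0.182, 9), (0.183, 7), (0.184, 14), (0.185, 16), (0.186, 16), (0.187, 31), (0.188, 93), (0.189, 114), (0.19, 24), (0.191, 7), (0.192, 3), (0.193, 7), (0.194, 16), (0.195, 41), (0.196, 8), (0.197, 1), (0.198, 0), (0.199, 0), (0.2, 0), (0.201, 0), (0.202, 0), (0.203, 0)]
66 [ 0.48687246 -0.18618237  0.19538249]
```

View pics/w7z.png

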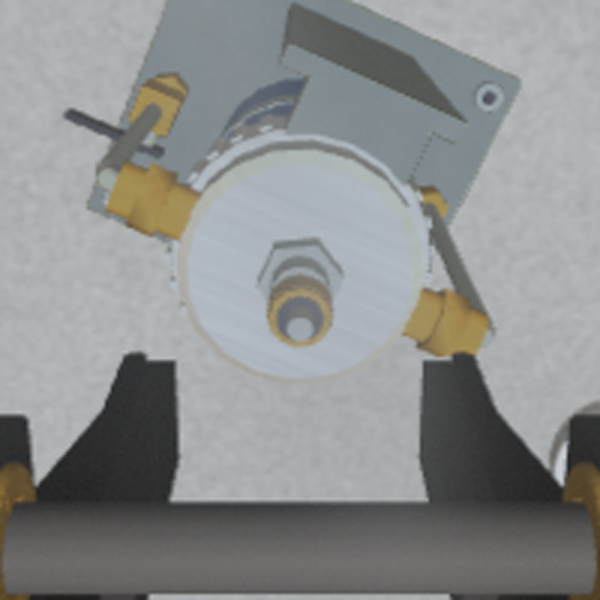

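Run:
```python
from h import *
for f in ['w2','w3','w6','w7']:
    z=np.load(f'pics/{f}.png.npz'); ci=dict(mtx=z['K'],origin=z['o'],rotation=z['r'])
    S=cloud(z['d'],ci).reshape(-1,3); S=S[np.isfinite(S[:,0])]
    S=S[np.hypot(S[:,0]-.488,S[:,1]+.186)<.009]; S=S[S[:,2]>.17]
    h,e=np.histogram(S[:,2],np.arange(.176,.200,.0005)); i=h[:38].argmax()
    head=0
    a=S[(abs(S[:,2]-e[i])<.0012)]; b=S[S[:,2]>.1935]
    print(f,'nut top',np.median(a[:,2]),'pin',np.median(b[:,2]),h.tolist())
```

```text
w2 nut top 0.18431835058975435 pin 0.19543427718168283 [4, 7, 8, 5, 4, 6, 9, 5, 7, 6, 6, 5, 10, 17, 21, 37, 67, 53, 39, 26, 7, 8, 2, 4, 5, 2, 3, 4, 2, 4, 3, 4, 1, 3, 4, 5, 3, 15, 21, 21, 11, 5, 0, 0, 0, 0, 0, 0]
w3 nut top 0.1843099721268835 pin 0.19532437019902318 [8, 4, 14, 12, 7, 7, 14, 14, 10, 8, 12, 16, 17, 19, 41, 54, 86, 79, 58, 41, 19, 8, 4, 4, 3, 6, 7, 7, 4, 8, 5, 3, 9, 9, 4, 4, 14, 20, 30, 38, 8, 2, 0, 0, 0, 0, 0, 0]
w6 nut top 0.18712715096660207 pin 0.19525718791934044 [0, 0, 0, 2, 5, 4, 14, 11, 13, 11, 13, 10, 15, 10, 5, 19, 11, 15, 20, 41, 48, 75, 117, 73, 31, 5, 6, 4, 7, 4, 3, 6, 5, 6, 3, 6, 6, 29, 35, 23, 12, 1, 1, 0, 0, 0, 0, 0]
w7 nut top 0.1891047497772855 pin 0.19539309114163778 [0, 0, 0, 0, 0, 0, 0, 1, 3, 7, 2, 4, 5, 4, 4, 3, 10, 4, 8, 8, 9, 7, 9, 22, 33, 60, 65, 49, 20, 4, 2, 5, 1, 2, 4, 3, 8, 8, 22, 19, 7, 1, 1, 0, 0, 0, 0, 0]
```

The nut has risen about 4.8 mm, or about 1.3 turns. Now close the jaws and approach the pin.

Call:
carry_out --pt "1 0 0 0 0 0 0" --pt "1 0 0 0 0 0 0" --pt "1 0 0 0 0 0 0" --pt "1 0 0 0.3 0 0 0" --pt "1 0 0 0.7 0 0 0" --pt "1 0 0 1.0 0 0 0" --pt "1 0 0 1.2 0 0 0" --pt "1 0 0 1.2 0 0 0" --force 15

```text
time: 18.45
position: [0.4875, -0.1853, 0.2009]
tool_rot: [0.584, 0.812, -0.0, -0.001]
ft_force: [-0.5, -0.1, 0.0]
grip_width: 0.0006
```

Call:
carry_out --pt "1 0 0 0 0 0 0" --pt "1 0 0 0 0 0 0"

```text
time: 18.65
position: [0.4884, -0.1858, 0.2023]
tool_rot: [0.584, 0.812, 0.0, 0.0]
ft_force: [0.2, 0.2, -0.8]
grip_width: 0.0001
```

Run:
```python
from h import *
delta([0.488,-0.1857,0.1963])
p,d,ci=snap('wrist','w8.png')
cv2.imwrite('pics/w8z.png',cv2.resize(p[120:320,220:420,::-1],None,fx=3,fy=3,interpolation=cv2.INTER_CUBIC))
```

```text
t 18.65 pos [ 0.4884 -0.1858  0.2023] q6 -2.471 yaw 1.894 tilt [ 6.e-04 -4.e-04 -1.e+00] F [ 0.25  0.19 -0.79] w 0.0001
delta units [ 0.009 -0.013  0.241]
```

View pics/w8z.png

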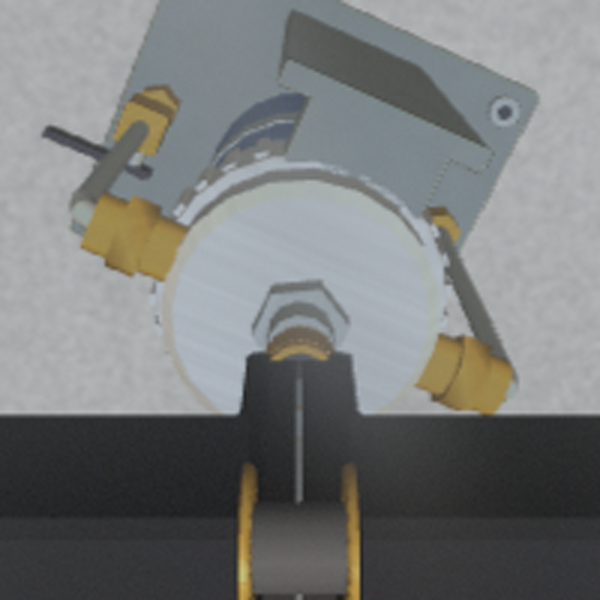

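Call:
carry_out --pt "1 0 0 0.1 0 0 0" --pt "1 0 0 0.2 0 0 0" --pt "1 0 0 0.2 0 0 0" --pt "1 0 0 0.2 0 0 0"

```text
time: 19.1
position: [0.4882, -0.1857, 0.1971]
tool_rot: [0.584, 0.812, 0.0, 0.0]
ft_force: [0.5, -0.3, 0.5]
grip_width: 0.0006
```

Call:
carry_out --pt "1 0 0 0.02 0 0 0" --pt "1 0 0 0.04 0 0 0" --pt "1 0 0 0.04 0 0 0"

```text
time: 19.4
position: [0.4882, -0.1857, 0.1963]
tool_rot: [0.584, 0.812, -0.0, 0.0]
ft_force: [-0.8, -0.5, 3.4]
grip_width: 0.001
```

Call:
carry_out --pt "1 0 0 0.02 0 0 0" --pt "1 0 0 0.04 0 0 0" --pt "1 0 0 0.04 0 0 0"

```text
time: 19.7
position: [0.4883, -0.1857, 0.1953]
tool_rot: [0.584, 0.812, 0.0, 0.0]
ft_force: [-0.8, -0.5, 6.5]
grip_width: -0.0
```

Call:
carry_out --pt "1 0 0 0.02 0 0 0" --pt "1 0 0 0.02 0 0 0"

```text
time: 19.9
position: [0.4883, -0.1857, 0.1949]
tool_rot: [0.584, 0.812, 0.0, 0.0]
ft_force: [0.4, -0.1, 6.0]
grip_width: 0.0006
```

Run:
```python
from h import *
delta([0.488,-0.1857,0.1963])
```

```text
t 19.9 pos [ 0.4883 -0.1857  0.1949] q6 -2.471 yaw 1.894 tilt [ 5.e-04 -3.e-04 -1.e+00] F [ 0.39 -0.1   6.05] w 0.0006
delta units [ 0.005 -0.009 -0.055]
```

Call:
carry_out --pt "1 0 0 0.02 0 0 0" --pt "1 0 0 0.02 0 0 0"

```text
time: 20.1
position: [0.4883, -0.1858, 0.1945]
tool_rot: [0.584, 0.812, -0.0, 0.0]
ft_force: [-1.0, 1.5, 5.7]
grip_width: 0.0003
```

Call:
carry_out --pt "1 0 0 0.02 0 0 0" --pt "1 0 0 0.02 0 0 0"

```text
time: 20.3
position: [0.4883, -0.1857, 0.1941]
tool_rot: [0.584, 0.812, 0.0, 0.0]
ft_force: [-1.3, 0.8, 7.4]
grip_width: 0.0005
```

Call:
carry_out --pt "1 0 0 0.01 0 0 0" --pt "1 0 0 0.01 0 0 0"

```text
time: 20.5
position: [0.4883, -0.1858, 0.194]
tool_rot: [0.584, 0.812, 0.0, 0.0]
ft_force: [-0.9, 1.1, 8.2]
grip_width: 0.0006
```

Call:
carry_out --pt "1 0 0 0.01 0 0 0" --pt "1 0 0 0.01 0 0 0"

```text
time: 20.7
position: [0.4883, -0.1858, 0.1938]
tool_rot: [0.584, 0.812, -0.0, 0.0]
ft_force: [-1.0, -0.5, 7.2]
grip_width: 0.0005
```

Call:
carry_out --pt "1 0 0 0.01 0 0 0" --pt "1 0 0 0.01 0 0 0"

```text
time: 20.9
position: [0.4883, -0.1858, 0.1936]
tool_rot: [0.584, 0.812, -0.0, 0.0]
ft_force: [-2.1, 1.1, 8.1]
grip_width: 0.0006
```

Call:
carry_out --pt "1 0 0 0 0 0 0"

```text
time: 21.0
position: [0.4883, -0.1858, 0.1936]
tool_rot: [0.584, 0.812, -0.0, 0.0]
ft_force: [-0.9, 0.8, 8.9]
grip_width: 0.0004
```

Call:
carry_out --pt "1 0 0 0.01 0 0 0" --pt "1 0 0 0.01 0 0 0"

```text
time: 21.2
position: [0.4883, -0.1858, 0.1935]
tool_rot: [0.584, 0.812, -0.0, 0.0]
ft_force: [-1.2, 0.7, 9.1]
grip_width: 0.0003
```

Run:
```python
from h import *
o=get_obs();print(o['position'],o['ft_force'])
```

```text
[ 0.48830805 -0.18578801  0.19349931] [-1.18508868  0.66592447  9.06843877]
```

Call:
carry_out --pt "1 0 0 0.005 0 0 0" --pt "1 0 0 0.005 0 0 0"

```text
time: 21.4
position: [0.4884, -0.1858, 0.1935]
tool_rot: [0.584, 0.812, 0.0, 0.001]
ft_force: [-2.2, 1.5, 9.5]
grip_width: 0.001
```

Run:
```python
from h import *
o=get_obs();print(o['position'],o['ft_force'])
```

```text
[ 0.4883649  -0.18578998  0.19347072] [-2.17272003  1.50049154  9.45747677]
```

Call:
carry_out --pt "1 0 0 0 0 0 0" --pt "1 0 0 0 0 0 0"

```text
time: 21.6
position: [0.4883, -0.1858, 0.1935]
tool_rot: [0.584, 0.812, -0.0, 0.001]
ft_force: [-1.4, 0.9, 10.0]
grip_width: 0.0003
```

Run:
```python
from h import *
o=get_obs();print(o['position'],o['ft_force'])
```

```text
[ 0.48832968 -0.18577425  0.19346617] [-1.41133106  0.91809759  9.9711073 ]
```

It's on its stop: z has settled at 0.1935 while the force rose past 8 N to about 9.7 N. Now hold.

Call:
carry_out --pt "1 0 0 0 0 0 0" --pt "1 0 0 0 0 0 0" --pt "1 0 0 0 0 0 0" --pt "1 0 0 0 0 0 0" --pt "1 0 0 0 0 0 0" --pt "1 0 0 0 0 0 0" --pt "1 0 0 0 0 0 0" --pt "1 0 0 0 0 0 0"

```text
time: 22.4
position: [0.4884, -0.1858, 0.1935]
tool_rot: [0.584, 0.812, -0.0, 0.001]
ft_force: [-1.3, 1.5, 9.6]
grip_width: 0.0007
```

Call:
carry_out --pt "1 0 0 0 0 0 0" --pt "1 0 0 0 0 0 0" --pt "1 0 0 0 0 0 0" --pt "1 0 0 0 0 0 0" --pt "1 0 0 0 0 0 0" --pt "1 0 0 0 0 0 0" --pt "1 0 0 0 0 0 0"

```text
time: 23.1
position: [0.4883, -0.1858, 0.1935]
tool_rot: [0.584, 0.812, 0.0, 0.001]
ft_force: [-1.4, 1.0, 8.8]
grip_width: 0.0006
```

Call:
carry_out --pt "1 0 0 -0.1 0 0 0" --pt "1 0 0 -0.3 0 0 0" --pt "1 0 0 -0.7 0 0 0" --pt "1 0 0 -1.2 0 0 0" --pt "1 0 0 -1.8 0 0 0" --pt "1 0 0 -2.4 0 0 0" --pt "1 0 0 -2.4 0 0 0" --pt "1 0 0 -2.4 0 0 0"

```text
time: 23.9
position: [0.4879, -0.1855, 0.2524]
tool_rot: [0.584, 0.812, 0.0, -0.0]
ft_force: [-0.2, -0.9, -0.4]
grip_width: 0.0006
```

Run:
```python
from h import *
delta([0.488,-0.1857,0.1963])
p,d,ci=snap('wrist','w9.png')
cv2.imwrite('pics/w9z.png',cv2.resize(p[80:280,220:420,::-1],None,fx=3,fy=3,interpolation=cv2.INTER_CUBIC))
S=cloud(d,ci).reshape(-1,3); S=S[np.isfinite(S[:,0])]
S=S[np.hypot(S[:,0]-.488,S[:,1]+.186)<.009]; S=S[S[:,2]>.17]
h,e=np.histogram(S[:,2],np.arange(.176,.200,.0005)); print(h.tolist(), np.median(S[S[:,2]>.1935],0), S[:,2].max())
p,d,ci=snap('scene','s9.png'); snap('top','t9.png')
```

```text
t 23.9 pos [ 0.4879 -0.1855  0.2524] q6 -2.471 yaw 1.893 tilt [-0.  0. -1.] F [-0.18 -0.87 -0.37] w 0.0006
delta units [-0.006  0.     2.242]
[0, 0, 0, 0, 0, 0, 1, 1, 1, 4, 3, 3, 5, 3, 2, 6, 4, 5, 5, 5, 4, 5, 14, 17, 38, 48, 52, 43, 12, 4, 4, 1, 2, 2, 6, 0, 6, 7, 15, 16, 10, 0, 0, 0, 0, 0, 0, 0] [ 0.49078861 -0.1856364   0.30037155] 0.32528100243508884
```

View pics/w9z.png

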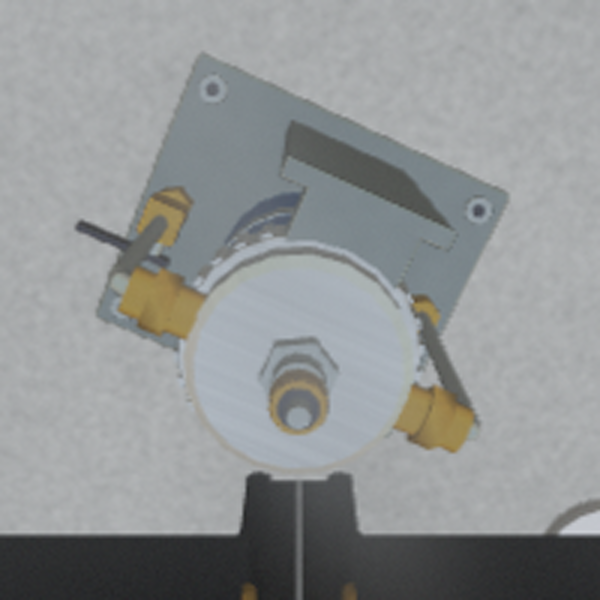

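View pics/s9.png

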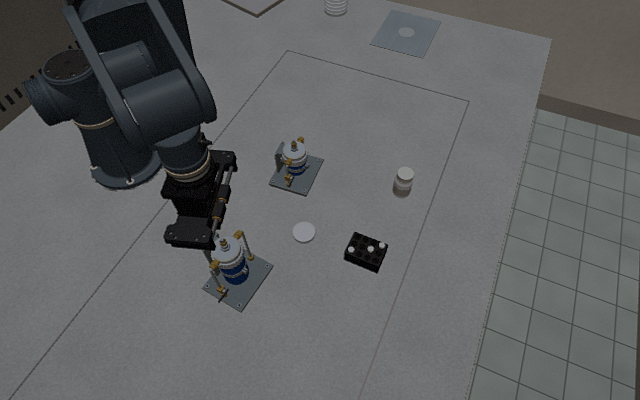

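The pin is back at its original height (0.1955 m), the nut is still raised, and the bystanders and short filter look unmoved. Handing in.

```bash
python3 -c "
from rig import *
print(hand_in())"
```

```text
the job is handed in; nothing more can be done
None
```

The tall filter is vented and handed in, at about 24 s of the 72 s allowed.

- **Nut:** I unscrewed the tall filter's lock nut in two grips, about 8.2 rad of hand rotation in total (1.3 turns). The wrist depth camera showed it rise about 4.8 mm, where 1.3 turns should give about 4.6 mm. I left it undone.
- **Pin:** I pressed it with closed fingertips in small steps until it stopped moving at z = 0.1935 m. The force there read about 9–10 N, above the 8 N the spring takes at the stop and below the 12 N limit. I held it about 2 s and then lifted clear.
- **Last checks:** The pin is back at its starting height of about 0.1955 m and the nut is still raised at about 0.189 m. The tool is clear of everything, with no force beyond sensor noise. In the final scene picture the short filter, tube rack, dish and flask look unmoved.
- **Limits of the checks:** Single force readings scattered by about 0.7 N. Depth gave the nut's top about 1 mm low, so I relied on how far it rose rather than its absolute height. Lateral force reached about 4 N in the first turning pass because of a centring error of about 0.8 mm, which I corrected before the second grip.

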